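# Flip up the length stop and seat the rail blank against it

## Robot

A 7-joint arm with a two-finger parallel gripper is mounted at the origin on the work surface. World frame = base frame: x ahead of the robot, y to its left, z up, the work surface at z = 0. Lengths are in mm, angles in rad, forces in N, time in s.
With the tool pointing down it reaches from about 350 to 900 mm from the base axis. Payload 7.2 kg.
Tool frame: the origin (TCP) lies midway between the tips of the shut fingers; the grasp point (between the pads) lies 19 mm behind it; y points along the fingers, x is the direction in which the jaws open and shut, and the axes are right-handed (so a half turn about y gives the same grasp; the last joint's range is limited). The gripper opens to 88 mm and grips with 3 to 60 N. Pads are 20 mm wide; open, the fingers measure 115 mm over their backs; the gripper's body (75 mm by 178 mm) begins 61 mm behind the grasp point.
Start: joints at [1.143, 0.411, -0.013, 1.596, 0.006, 1.134, -0.082], TCP at [220.043, -584.987, 222.653] pointing down, gripper open.
Joint ranges: [-2.95, 2.95], [-0.29, 1.99], [-1.47, 1.44], [0.14, 2.54], [-1.03, 4.17], [0.13, 1.85], [-2.86, 2.86]. Speed limits (rad/s): [2.39, 2.39, 3.01, 3.01, 3.14, 3.14, 3.14].

## Interface

Orientations are given as a unit quaternion [x, y, z, w].
In Python, from bench import r, vision gives the robot as it stands.
- The arm moves only by the tool carry_out, never from a script. Its argument "commands" is a list of rows, each a list of 7 numbers: the shift along the tool's x, y, z in mm, then the turn, a rotation vector about the tool's x, y, z in rad, then the opening, from 0 (shut) to 1 (fully open). A call has exactly 5 rows; each row is the pose to reach, as a shift and turn from the pose commanded when the call began, along the tool's axes at that moment; what a row does not reach only later rows make up. A row lasts 1/8 s, in which the tool goes at most 62.5 mm and 10.7 degrees, less where a joint would pass 70% of its speed; a pose out of reach is approached as far as the arm can. A call with a gripper value outside its range is refused whole. The fingers move at their own pace and stop on an object; the grip force is fixed at half the most. Time passes only in rows, so rows that repeat a pose let the fingers close, or fill a call up. It gives the time, the measured TCP pose, the force and the opening at its end, in the units of the state.
- r.get_state(): the state, without advancing time (a new reading comes with each control period).
- vision.camera(name): name is "scene" or "top" or "wrist"; returns the picture (420x560x3 uint8, blue, green, red); there is no depth.
- vision.camera_params(name): a dict with "fx", "fy", "cx", "cy" (pixels), "dist" ([k1, k2, p1, p2, k3] as OpenCV has them; the pictures are not rectified), "pose" (4x4, takes a point from camera to world coordinates); the wrist camera has in their place "mount" (4x4, takes a point from camera to tool coordinates, whose origin is the TCP and whose axes are the tool frame's). Camera axes: x right, y up, looking along -z (the intrinsics and any distortion apply to the point x, -y, -z); pixel columns grow to the right and rows downward; lengths in mm; the calibration is good to about 2 mm. A picture is of the moment at which its call begins: read the wrist's pose just before it. camera_params takes no time and is no camera call.
- r.sign_off(): hands the job in, once; it reports no verdict.
The state is a dict: "clock": time; "joint_positions": joint angles; "joint_vel": joint speeds; "tau": joint torques, N m; "eef_pos": TCP position; "tcp_rot": TCP orientation; "force": force on the tool from outside, world axes, zero at the start; "wrist_torque": the same for the moment, N m; "opening": finger opening in mm.
Only numpy, scipy, OpenCV 4.12 (cv2) and the standard library are available. Lean on these libraries where they do the work, as an engineer would, in place of code of your own. Each camera call takes 0.05 s, during which the arm holds its last target.

## Task

Set up the length-stop track: tip the yellow stop up by pressing its tail fully down, bedding it there for about a second with a steady press of about 12 N; then slide the pine board along the track until its end is home against the raised yellow stop, and keep it there for about a second with a light steady push (about 8 N) before letting go. Press and push gently, never hard (stay below 20 N); leave the grey stop down and the other things on the bench alone.

Things in the scene. Friction and masses are not known exactly. Their poses are not given: they have to be found in the camera images.
- jig: length-stop track, fixed: plywood base 250 x 460 x 16 mm with a straight channel along its y axis. Origin on the bench under the channel's centre line; x across, away from the robot, y the way the board is slid, z up. White channel floor 30 mm above the bench, 54 mm wide, y -240 to +220 mm, open at both ends; fence at +x (18 mm thick, top 46 mm above the bench), thin strip at -x (top 38 mm)
- yellow_flip (a joint): angle of the yellow flip stop, a bent rocker 18 mm wide, 10 mm thick. 0 = down: toe hidden in its slot under the channel floor, tail slanting up 26 degrees on the robot side. 0.45 = up: tail fully down and level, toe across the channel, up to 24 mm above its floor. Axle parallel to the channel. It stays where left; moving it takes about 5 N on the tail, up to a hard stop
- yellow_tail (a point): the point to press: top face of the yellow stop's tail, mid-width, 43 mm from the axle, 15 mm from the tail's end. About 47 mm above the bench with the stop down; it sinks by about 18 mm, to 28.5 mm above the bench, and moves outward (jig -x) by about 6 mm, when the tail is pressed fully down
- yellow_stop: fixed bracket of the yellow stop. Origin: channel centre line, floor height, in the plane of the stop face that the board's leading end meets (jig y = +50 or +160 mm; the yellow and the grey stop may be swapped). Axes as the jig's. The stop's axle lies 40 mm to -x of it and 6.5 mm lower
- grey_flip (a joint): angle of the grey flip stop, same make as the yellow one; it is down (0) and must stay down; the board slides freely over it if it lies on the way
- grey_stop: the fixed bracket of the grey stop; origin and axes as for the yellow one; its tail is on the robot side of the track, as the yellow one's
- board: planed pine board lying loose in the channel, 50 mm wide (x), 140 mm long (y), 28 mm high, 0.11 to 0.22 kg, with 2 mm of clearance on each side. Origin: centre of its underside; y along its length, the way it is to be slid. It starts 65 mm or more short of both stops
- board_end (a point): where to push the board: centre of its trailing end face (towards jig -y), 22 mm above the channel floor and so clear above the fence and the strip
- board_lead (a point): lower middle of the board's leading end (towards jig +y), at its underside
- square: bystander: a steel try square lying on the jig's base behind the fence, L-shaped, 80 x 180 mm over all, 16 mm high; origin under its middle
- offcut: bystander: a pine offcut 50 x 80 x 28 mm on the jig's base behind the fence; origin at the centre of its underside
- glue: bystander: a white glue bottle with a red cap, 60 mm across, 170 mm tall, standing on the bench; origin under its centre
- screws: bystander: a red bowl 84 mm across, 50 mm high; origin under its centre
- tape: bystander: an orange round tape measure 70 mm across, 34 mm high; origin under its centre
Not all that is in view belongs to the job. Leave any orange look-alike of the board alone.

How it is judged (in metres and radians):
On the way, in this order (a step that is already met when the one before it is completed fails the run):
1. the yellow stop is tipped fully up and its tail bedded by a steady press of 8 to 20 N for half a second (value of joint yellow_flip above 0.41 rad and contact force between the fingers and yellow_stop between 8 and 20 N), for 0.5 s.
2. the board is home against the raised yellow stop under a steady push of 3 to 15 N for half a second (value of joint yellow_flip above 0.4 rad and y of board_lead in the frame of yellow_stop above -0.003 m and contact force between board and yellow_stop between 3 and 15 N), for 0.5 s.
At the end, for the whole second after the job is handed in: The yellow stop is up (over 0.40 of 0.45 rad), the grey one down (under 0.06 rad), and the board lies flat and still in the channel with its leading end within 3 mm of the yellow stop's face (value of joint yellow_flip above 0.4 rad and value of joint grey_flip below 0.06 rad and y of board_lead in the frame of yellow_stop between -0.003 and 0.003 m and z of board_lead in the frame of yellow_stop below 0.003 m and angle between board's own z axis and vertical below 0.04 rad and linear speed of board below 0.01 m/s); the robot touches nothing.
It fails at once if the yellow stop is pressed with more than 25 N (contact force between any of the arm, the fingers and yellow_stop above 25 N).
It fails at once if the board is shoved against the yellow stop with more than 20 N (contact force between board and yellow_stop above 20 N).
It fails at once if the grey stop is raised (value of joint grey_flip above 0.1 rad).
It fails at once if a bystander is moved more than 20 mm (distance of any of square, offcut, glue, screws, tape from where it was at the start of the episode above 0.02 m).
It also fails if it takes over 61 s, if anything falls off the work surface, if the arm or the gripper's body presses on something with over 40 N, if the wrist force passes 120 N, or if a joint passes its speed limit or range.

## Working session

There is one attempt and no reset: what is moved stays moved. The work goes in short steps, Python scripts to look and compute and a tool call to move; the robot and the scene stay as the last step left them, time stands still between calls to the robot, and variables do not carry over. Pictures are saved under pics/ and viewed, and the job is handed in when it is done.

Besides the shell and the picture viewer there is one more tool, called after "Call:" as name(argument=value, ...) on one line, values as JSON. carry_out: Moves the arm, as the interface text tells. Its arguments: {"type":"object","properties":{"commands":{"type":"array"}},"required":["commands"]}

```bash
ls; mkdir -p pics; python3 - <<'E'
from bench import r, vision
import cv2
print(r.get_state())
for n in ["scene","top","wrist"]:
    p=vision.camera_params(n); print(n,p)
    cv2.imwrite(f"pics/{n}0.png",vision.camera(n))
E
```

```text
pics
{'clock': 0.0, 'joint_positions': array([ 1.14278615,  0.411867  , -0.01271422,  1.59702505,  0.00558317,
        1.13428434, -0.08221305]), 'joint_vel': array([-0.00030027,  0.00021536,  0.00141625, -0.00042938,  0.00111752,
       -0.00115284,  0.00119332]), 'tau': array([ 5.05333701e-04, -5.87949085e+01,  6.41498286e-01, -2.91072446e+01,
       -5.40076930e-02,  1.83167215e-02,  1.32782552e-04]), 'eef_pos': array([ 219.85464812, -584.52860563,  221.83733269]), 'tcp_rot': array([-0.58111573,  0.40292839, -0.40199215,  0.58168336]), 'force': array([-0.04786631, -0.04786481,  0.87668719]), 'wrist_torque': array([ 0.0325201 , -0.00856263, -0.06939026]), 'opening': 87.86433867121613}
scene {'fx': 429.9284126194618, 'fy': 429.9284126194618, 'cx': 277.57302667189765, 'cy': 215.76241550465883, 'dist': array([-0.07125399,  0.        ,  0.        ,  0.        ,  0.        ]), 'pose': array([[-2.07003680e-01, -5.86786236e-01,  7.82835480e-01,
         1.46196503e+03],
       [ 9.78250383e-01, -1.13304636e-01,  1.73747655e-01,
         2.28465344e+02],
       [-1.32538434e-02,  8.0177551
[... 511 characters left out ...]
520621e-03,  1.44586719e-01,  9.89491121e-01,
         1.33373583e+03],
       [ 0.00000000e+00,  0.00000000e+00,  0.00000000e+00,
         1.00000000e+00]])}
wrist {'fx': 349.34134486048197, 'fy': 349.34134486048197, 'cx': 282.601828893615, 'cy': 213.07414064459718, 'dist': array([-0.07548298,  0.        ,  0.        ,  0.        ,  0.        ]), 'mount': array([[ 9.99999645e-01, -3.55305220e-04, -7.64378191e-04,
         3.52312801e-01],
       [-6.21409055e-04,  3.01960869e-01, -9.53320118e-01,
        -1.62108949e+02],
       [ 5.69531917e-04,  9.53320254e-01,  3.01960541e-01,
         8.37392067e+01],
       [ 0.00000000e+00,  0.00000000e+00,  0.00000000e+00,
         1.00000000e+00]])}
```

View pics/scene0.png

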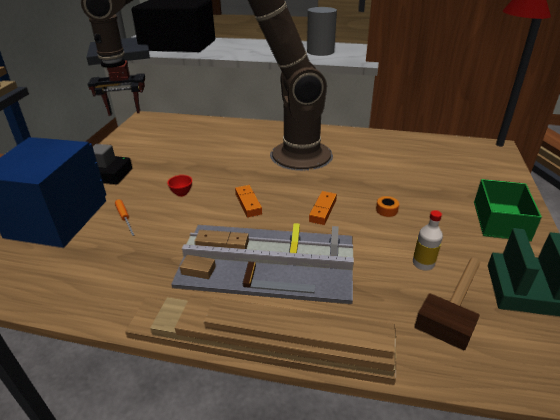

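View pics/top0.png

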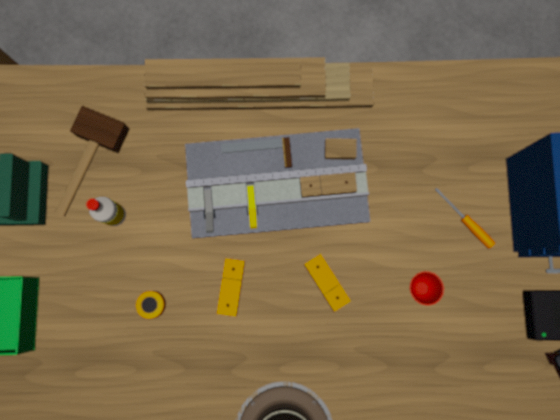

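View pics/wrist0.png

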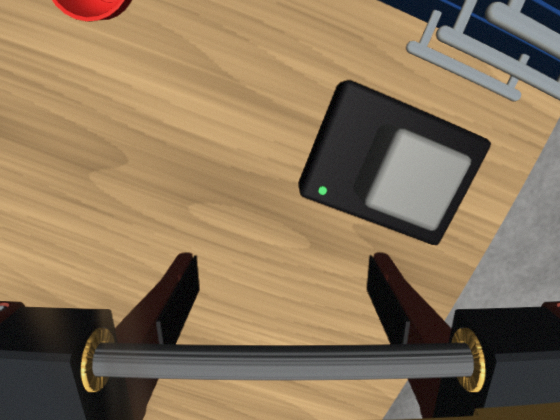

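The top view shows the jig at columns 187–368 and rows 130–237. The yellow stop is near (252,205), nearer the board than the grey stop near (208,208). The pine board is at (300–356, 185). Candidates for the board:
- Pine in the channel, at (328,185).
- Pine offcut behind the fence, at (340,148).
- Two orange look-alikes on the bench, at (231,287) and (327,283).

I choose the one in the channel. Next I enlarge a crop to check.

```bash
python3 - <<'E'
import cv2
im=cv2.imread("pics/top0.png")[120:245,180:380]
cv2.imwrite("pics/top0c.png",cv2.resize(im,None,fx=4,fy=4,interpolation=cv2.INTER_CUBIC))
im=cv2.imread("pics/scene0.png")[215:305,170:360]
cv2.imwrite("pics/scene0c.png",cv2.resize(im,None,fx=4,fy=4,interpolation=cv2.INTER_CUBIC))
E
```

```text
(no output)
```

View pics/top0c.png

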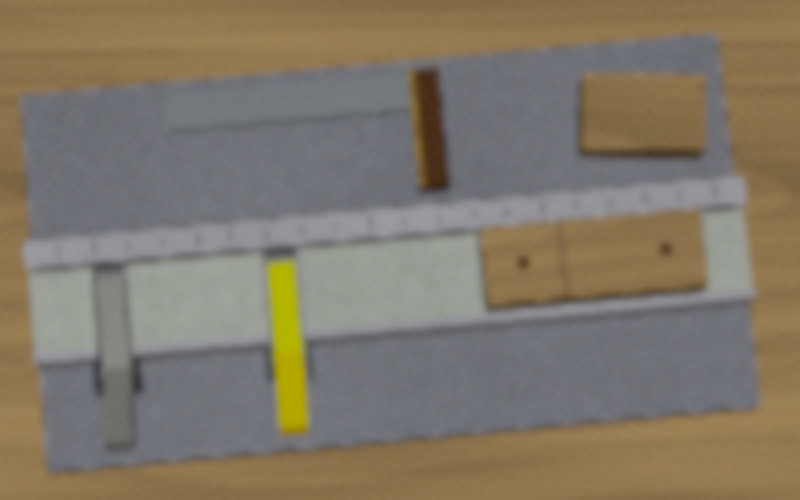

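View pics/scene0c.png

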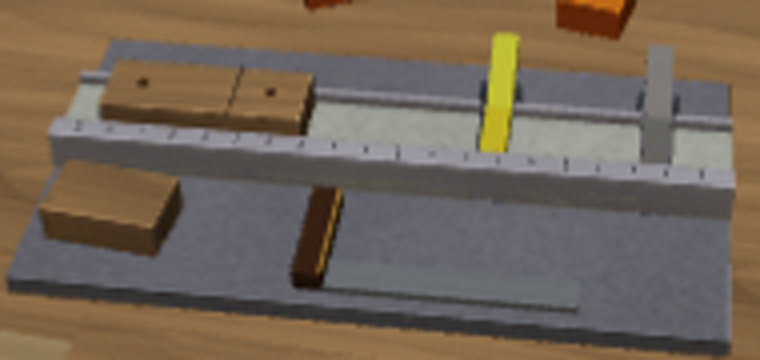

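```bash
cat > h.py <<'E'
import numpy as np, cv2
from bench import r, vision
from scipy.spatial.transform import Rotation as R
def campose(n,st=None):
    p=vision.camera_params(n)
    if n=="wrist":
        T=np.eye(4);T[:3,:3]=R.from_quat(st["tcp_rot"]).as_matrix();T[:3,3]=st["eef_pos"];return p,T@p["mount"]
    return p,p["pose"]
def ray(n,uv,st=None):
    p,T=campose(n,st);K=np.array([[p["fx"],0,p["cx"]],[0,p["fy"],p["cy"]],[0,0,1]])
    q=cv2.undistortPoints(np.array([[uv]],float),K,p["dist"])[0,0]
    return T[:3,3],T[:3,:3]@np.array([q[0],-q[1],-1])
def atz(n,uv,z,st=None):
    o,d=ray(n,uv,st);return o+d*(z-o[2])/d[2]
def proj(n,X,st=None):
    p,T=campose(n,st);K=np.array([[p["fx"],0,p["cx"]],[0,p["fy"],p["cy"]],[0,0,1]])
    c=(np.atleast_2d(X)-T[:3,3])@T[:3,:3];c=c*[1,-1,-1]
    return cv2.projectPoints(c,np.zeros(3),np.zeros(3),K,p["dist"])[0][:,0]
E
python3 - <<'E'
from h import *
def t(u,v,z,l): print(l,atz("top",(u/4+180-.375,v/4+120-.375),z).round(1))
t(22,97,16,"base TL");t(715,35,16,"TR");t(758,408,16,"BR");t(50,472,16,"BL")
t(25,242,46,"fence far L");t(744,178,46,"fence far R");t(748,202,46,"fence near R");t(27,267,46,"fence near L")
t(36,362,38,"strip nearL");t(752,298,38,"strip near R")
t(483,230,58,"board leadfar");t(490,308,58,"lead near");t(702,212,58,"trail far");t(706,290,58,"trail near")
t(270,262,30,"ytoe L");t(296,262,30,"ytoe R");t(280,433,55,"ytail L");t(308,431,55,"ytail R")
def s(u,v,z,l): print(l,atz("scene",(u/4+170-.375,v/4+215-.375),z).round(1))
s(8,285,16,"base far R");s(728,350,16,"base far L");s(110,40,16,"base near R"); s(733,85,16,"base near L")
s(102,100,58,"board trail far");s(130,60,58,"board trail near");s(304,122,58,"lead far");s(316,73,58,"lead near")
s(492,36,55,"ytail R");s(519,36,55,"ytail L")
E
```

```text
base TL [724.7 246.   16. ]
TR [ 760.4 -209.3   16. ]
BR [ 512.6 -227.9   16. ]
BL [477.7 225.8  16. ]
fence far L [621.3 238.1  46. ]
fence far R [ 656.5 -219.3   46. ]
fence near R [ 640.8 -221.2   46. ]
fence near L [605.1 236.7  46. ]
strip nearL [545.5 231.8  38. ]
strip near R [ 580.2 -222.8   38. ]
board leadfar [622.5 -51.8  58. ]
lead near [572.6 -55.1  58. ]
trail far [ 632.  -189.9   58. ]
trail near [ 582.1 -190.6   58. ]
ytoe L [609.6  83.9  30. ]
ytoe R [609.4  67.2  30. ]
ytail L [495.9  77.1  55. ]
ytail R [497.   59.7  55. ]
base far R [ 772.3 -203.4   16. ]
base far L [737.6 247.6  16. ]
base near R [ 519.  -228.8   16. ]
base near L [483.3 232.6  16. ]
board trail far [ 633.4 -186.3   58. ]
board trail near [ 588.2 -182.5   58. ]
lead far [628.9 -45.   58. ]
lead near [577.1 -50.6  58. ]
ytail R [509.1  60.5  55. ]
ytail L [505.5  79.3  55. ]
```

```bash
cat >> h.py <<'E'
YAW=0.077
J0=np.array([595.3,15.7,0])
RJ=R.from_euler('z',YAW).as_matrix()
def jig(p): return J0+RJ@np.array(p,float)
def tojig(X): return RJ.T@(np.array(X)-J0)
# tool wanted: y down, z = +jig y, x = +jig x
RT=np.column_stack([RJ[:,0],[0,0,-1],RJ[:,1]])
def plan(target,RTw=RT):
    st=r.get_state();A=R.from_quat(st["tcp_rot"]).as_matrix()
    print("clock",st["clock"],"pos",st["eef_pos"].round(1),"jig",tojig(st["eef_pos"]).round(1),"F",st["force"].round(2),"open",round(st["opening"],1))
    print("shift tool",(A.T@(np.array(target)-st["eef_pos"])).round(1),"turn",R.from_matrix(A.T@RTw).as_rotvec().round(4))
E
python3 - <<'E'
from h import *
A=R.from_quat(r.get_state()["tcp_rot"]).as_matrix();print(A.round(3))
print(RT.round(3))
print(jig([-76,59,0]))
plan(jig([-76,59,150])); 
R2=RT@np.diag([-1,1,-1]);plan(jig([-76,59,150]),R2)
E
```

```text
[[ 0.352 -0.001  0.936]
 [-0.936  0.001  0.352]
 [-0.001 -1.    -0.   ]]
[[ 0.997  0.    -0.077]
 [ 0.077  0.     0.997]
 [ 0.    -1.     0.   ]]
[514.98667861  68.67896194   0.        ]
clock 0.15 pos [ 219.9 -584.6  222. ] jig [-420.5 -569.7  222. ] F [ 0.07  0.68 -0.61] open 88.2
shift tool [-507.5   72.6  506.2] turn [-7.000e-04 -1.288e+00 -1.100e-03]
clock 0.15 pos [ 219.9 -584.6  222. ] jig [-420.5 -569.7  222. ] F [ 0.07  0.68 -0.61] open 88.2
shift tool [-507.5   72.6  506.2] turn [ 1.2000e-03  1.8536e+00 -8.0000e-04]
```

```bash
python3 - <<'E'
from h import *
plan(jig([-40,60,222]))
E
```

```text
clock 0.15 pos [ 219.9 -584.6  222. ] jig [-420.5 -569.7  222. ] F [ 0.07  0.68 -0.61] open 88.2
shift tool [-498.5    0.6  541.1] turn [-7.000e-04 -1.288e+00 -1.100e-03]
```

Call:
carry_out(commands=[[-40,0,43,0,-0.13,0,0],[-80,0,86,0,-0.26,0,0],[-120,0,129,0,-0.39,0,0],[-160,0,172,0,-0.52,0,0],[-200,0,215,0,-0.65,0,0]])

```text
clock: 0.78
eef_pos: [351.3, -320.3, 222.6]
tcp_rot: [0.68, -0.194, 0.194, -0.68]
force: [1.1, -0.3, -0.6]
opening: 41.0
```

```bash
python3 - <<'E'
from h import *
plan(jig([-40,60,222]))
E
```

```text
clock 0.775 pos [ 351.3 -320.3  222.6] jig [-269.1 -316.2  222.6] F [ 1.12 -0.34 -0.57] open 41.0
shift tool [-38.2   0.6 438.8] turn [ 2.000e-04 -6.338e-01  1.000e-04]
```

Call:
carry_out(commands=[[-5,0,55,0,-0.12,0,0],[-10,0,110,0,-0.24,0,0],[-15,0,165,0,-0.36,0,0],[-20,0,220,0,-0.48,0,0],[-25,0,275,0,-0.6,0,0]])

```text
clock: 1.4
eef_pos: [476.5, -74.4, 222.7]
tcp_rot: [0.707, 0.015, -0.015, -0.707]
force: [0.7, -1.1, 0.2]
opening: 0.5
```

```bash
python3 - <<'E'
from h import *
plan(jig([-40,60,222]))
E
```

```text
clock 1.4 pos [476.5 -74.4 222.7] jig [-125.4  -80.7  222.7] F [ 0.72 -1.06  0.18] open 0.5
shift tool [ 80.5   0.7 143.6] turn [ 0.0003 -0.0344  0.0002]
```

Call:
carry_out(commands=[[24,0,45,0,-0.034,0,0],[50,0,90,0,-0.034,0,0],[80,0,143,0,-0.034,0,0],[80,0,143,0,-0.034,0,0],[80,0,143,0,-0.034,0,0]])

```text
clock: 2.02
eef_pos: [549.9, 69.5, 222.1]
tcp_rot: [0.707, 0.025, -0.026, -0.706]
force: [-0.2, -0.3, -0.7]
opening: 0.5
```

```bash
python3 - <<'E'
from h import *
import pickle
plan(jig([-40,60,222]))
st=r.get_state();im=vision.camera("wrist");cv2.imwrite("pics/w1.png",im);pickle.dump(st,open("w1.pkl","wb"))
print(r.get_state()["joint_positions"])
cv2.imwrite("pics/w1b.png",cv2.resize(im,(800,600),interpolation=cv2.INTER_CUBIC))
E
```

```text
clock 2.025 pos [549.9  69.5 222.1] jig [-41.1  57.2 222.1] F [-0.18 -0.32 -0.73] open 0.5
shift tool [1.1 0.1 2.8] turn [ 0.0006 -0.0036 -0.0014]
[ 0.2605953   0.35591553 -0.60404956  1.73934896  0.22283177  1.11649303
 -0.34114472]
```

View pics/w1b.png

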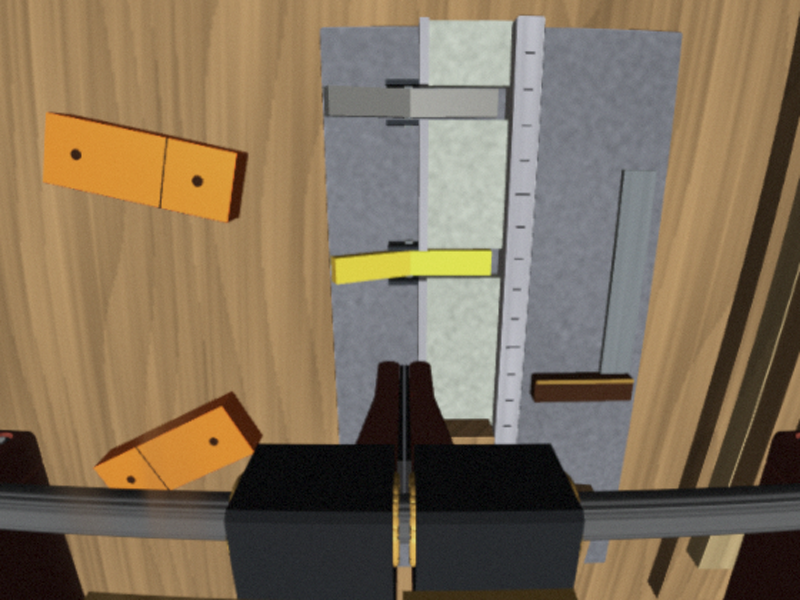

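The wrist view (800x600) shows:
- Yellow stop: tail end at (335,257–284), bend at about (410,250–277), toe at (491,250–276).
- Channel: strip at column 420–428, fence at column 500–540.
- Fingertips at about (405,365).
- Board lead: a sliver at (470,425).

```bash
python3 - <<'E'
from h import *
import pickle
st=pickle.load(open("w1.pkl","rb"))
def t(u,v,z,l):
    X=atz("wrist",(u*.7,v*.7),z,st);print(l,X.round(1),"jig",tojig(X).round(1))
t(322,27,16,"base nearL (-?,220)");t(680,33,16,"base far L");t(339,443,16,"base near edge")
t(420,18,38,"strip L");t(418,390,38,"strip edge lower")
t(517,16,46,"fence in L (27,220)");t(544,16,46,"fence out L (45,220)");t(496,443,46,"fence in lower");t(513,443,46,"fence out lower")
t(411,277,30,"yellow floor near");t(491,276,30,"y toe near");t(491,250,30,"y toe far");t(412,250,30,"y far")
t(336,284,53,"ytail end near (-90,50)");t(332,257,53,"ytail end far (-90,68)")
t(412,117,30,"grey near (160)");t(497,118,30,"grey toe near")
t(492,420,58,"board lead far");t(450,420,58,"board lead")
# predicted
for p in [(-90,50,53),(-90,68,53),(27,220,46),(45,220,46),(0,50,30),(-76.5,59,46.7)]:
    print(p,(proj("wrist",jig(p),st)/.7).round(1),proj("top",jig(p)).round(1))
E
```

```text
base nearL (-?,220) [483.4 227.1  16. ] jig [-95.3 219.4  16. ]
base far L [728.1 245.7  16. ] jig [150.1 219.1  16. ]
base near edge [506.6 -92.6  16. ] jig [ -96.7 -101.1   16. ]
strip L [548.4 232.2  38. ] jig [-30.1 219.4  38. ]
strip edge lower [568.3 -25.6  38. ] jig [-30.1 -39.1  38. ]
fence in L (27,220) [607.9 236.6  46. ] jig [ 29.5 219.3  46. ]
fence out L (45,220) [624.6 238.2  46. ] jig [ 46.3 219.6  46. ]
fence in lower [632.9 -63.6  46. ] jig [ 31.4 -81.9  46. ]
fence out lower [646.4 -62.7  46. ] jig [ 44.9 -82.1  46. ]
yellow floor near [556.1  61.6  30. ] jig [-35.5  48.8  30. ]
y toe near [614.6  66.7  30. ] jig [23.2 49.4 30. ]
y toe far [612.2  86.   30. ] jig [22.2 68.8 30. ]
y far [555.3  81.7  30. ] jig [-34.8  68.8  30. ]
ytail end near (-90,50) [504.2  58.8  53. ] jig [-87.5  49.9  53. ]
ytail end far (-90,68) [500.9  77.5  53. ] jig [-89.4  68.9  53. ]
grey near (160) [548.2 172.4  30. ] jig [-35.  159.8  30. ]
grey toe near [605.3 176.3  30. ] jig [ 22.3 159.3  30. ]
board lead far [624.1 -36.3  58. ] jig [ 24.7 -54.   58. ]
board lead [592.8 -38.4  58. ] jig [ -6.7 -53.8  58. ]
(-90, 50, 53) [[332.3 283.9]] [[257.1 225.6]]
(-90, 68, 53) [[331.1 258.3]] [[249.9 226.2]]
(27, 220, 46) [[513.   14.7]] [[186.2 186.3]]
(45, 220, 46) [[541.9  15.3]] [[185.7 179.4]]
(0, 50, 30) [[459.5 275.3]] [[254.3 192. ]]
(-76.5, 59, 46.7) [[352.4 269. ]] [[253.1 220.9]]
```

```bash
sed -i 's/595.3,15.7/596.8,15.8/' h.py; python3 - <<'E'
from h import *
plan(jig([-77,59,68]))
E
```

```text
clock 2.075 pos [549.9  68.6 222.3] jig [-42.7  56.3 222.3] F [-0.44 -0.4  -0.65] open 0.5
shift tool [-34.2 154.3   2.7] turn [ 0.0009 -0.0052 -0.001 ]
```

Call:
carry_out(commands=[[-17,40,2,0,-0.004,0,0],[-34,80,2.5,0,-0.004,0,0],[-34,120,2.5,0,-0.004,0,0],[-34,154,2.5,0,-0.004,0,0],[-34,154,2.5,0,-0.004,0,0]])

```text
clock: 2.7
eef_pos: [514.4, 67.8, 67.0]
tcp_rot: [0.707, 0.025, -0.028, -0.706]
force: [-0.4, -0.0, 0.3]
opening: 0.2
```

```bash
python3 - <<'E'
from h import *
import pickle
plan(jig([-77,59,55]))
st=r.get_state();im=vision.camera("wrist");pickle.dump(st,open("w2.pkl","wb"))
cv2.imwrite("pics/w2.png",cv2.resize(im,(800,600),interpolation=cv2.INTER_CUBIC))
im=vision.camera("scene")[180:310,160:370];cv2.imwrite("pics/s2.png",cv2.resize(im,None,fx=3.8,fy=3.8,interpolation=cv2.INTER_CUBIC))
E
```

```text
clock 2.7 pos [514.4  67.8  67. ] jig [-78.2  58.2  67. ] F [-0.36 -0.03  0.29] open 0.2
shift tool [ 1.2 12.   0.8] turn [ 0.0011 -0.0023 -0.0045]
```

View pics/w2.png

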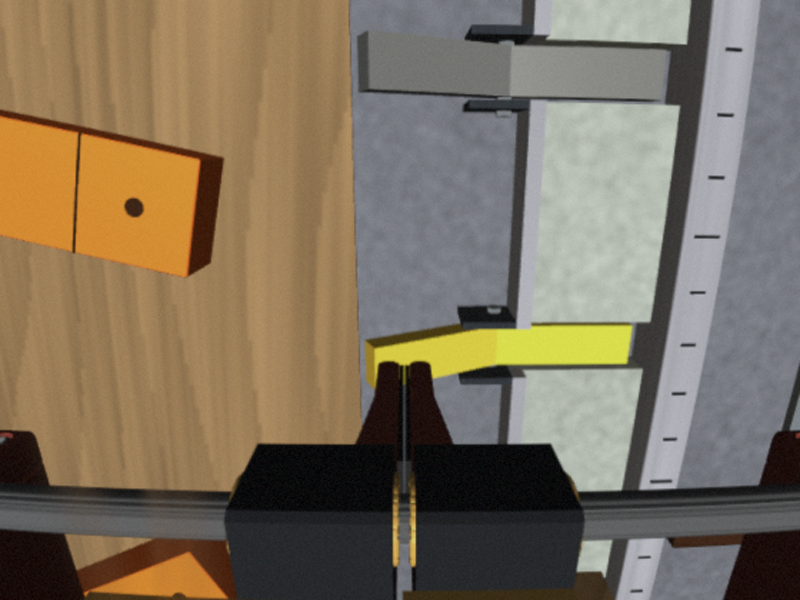

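View pics/s2.png

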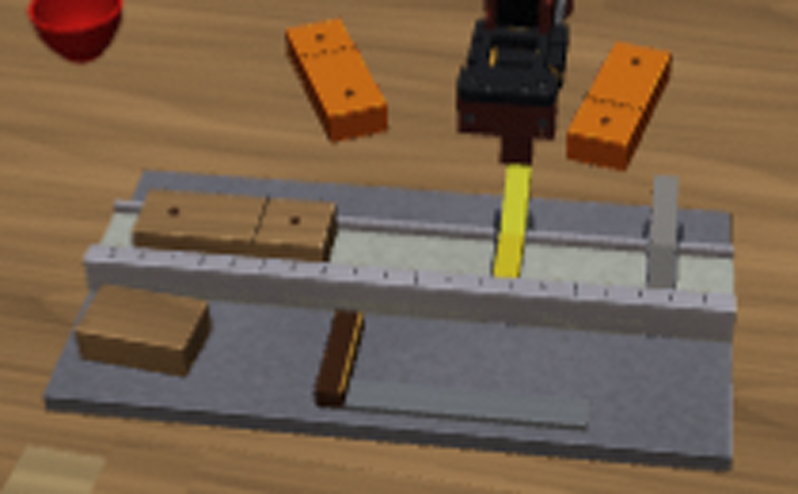

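The fingertips at (405,370) are over the yellow tail and in line with it. Next is a slow descent with force checks.

Call:
carry_out(commands=[[1,6,1,0,-0.002,0,0],[1,11,1,0,-0.002,0,0],[1,14,1,0,-0.002,0,0],[1,16,1,0,-0.002,0,0],[1,18,1,0,-0.002,0,0]])

```text
clock: 3.42
eef_pos: [517.2, 71.2, 50.5]
tcp_rot: [0.707, 0.028, -0.028, -0.707]
force: [0.4, -0.0, 0.5]
opening: 0.4
```

Call:
carry_out(commands=[[0,1.5,-0.5,0,0,0,0],[0,3,-1,0,0,0,0],[0,4.5,-1,0,0,0,0],[0,6,-1,0,0,0,0],[0,7.5,-1,0,0,0,0]])

```text
clock: 4.05
eef_pos: [517.4, 70.4, 43.6]
tcp_rot: [0.707, 0.028, -0.028, -0.707]
force: [-1.8, 0.8, 6.1]
opening: 0.5
```

Call:
carry_out(commands=[[0,1.5,0,0,0,0,0],[0,3,0,0,0,0,0],[0,4.5,0,0,0,0,0],[0,6,0,0,0,0,0],[0,7.5,0,0,0,0,0]])

```text
clock: 4.68
eef_pos: [516.7, 70.3, 35.9]
tcp_rot: [0.707, 0.028, -0.028, -0.706]
force: [-3.8, -0.0, 6.3]
opening: 0.8
```

Call:
carry_out(commands=[[0,1,0,0,0,0,0],[0,2,0,0,0,0,0],[0,3,0,0,0,0,0],[0,4,0,0,0,0,0],[0,5,0,0,0,0,0]])

```text
clock: 5.3
eef_pos: [516.2, 70.2, 30.7]
tcp_rot: [0.707, 0.027, -0.029, -0.706]
force: [-4.2, -0.1, 5.5]
opening: 0.5
```

Call:
carry_out(commands=[[0,0.4,0,0,0,0,0],[0,0.8,0,0,0,0,0],[0,1.2,0,0,0,0,0],[0,1.5,0,0,0,0,0],[0,1.8,0,0,0,0,0]])

```text
clock: 5.92
eef_pos: [516.1, 70.1, 28.9]
tcp_rot: [0.707, 0.027, -0.029, -0.706]
force: [-4.0, -0.3, 7.5]
opening: 0.5
```

Call:
carry_out(commands=[[0,0.2,0,0,0,0,0],[0,0.4,0,0,0,0,0],[0,0.6,0,0,0,0,0],[0,0.8,0,0,0,0,0],[0,0.8,0,0,0,0,0]])

```text
clock: 6.55
eef_pos: [516.1, 70.1, 28.7]
tcp_rot: [0.707, 0.027, -0.029, -0.706]
force: [-7.3, -1.1, 13.2]
opening: 0.2
```

Call:
carry_out(commands=[[0,-0.1,0,0,0,0,0],[0,-0.1,0,0,0,0,0],[0,-0.1,0,0,0,0,0],[0,-0.1,0,0,0,0,0],[0,-0.1,0,0,0,0,0]])

```text
clock: 7.18
eef_pos: [516.1, 70.1, 28.7]
tcp_rot: [0.707, 0.027, -0.029, -0.706]
force: [-6.5, -0.2, 12.5]
opening: 0.5
```

```bash
python3 - <<'E'
from h import *
print(r.get_state()["force"])
im=vision.camera("wrist");print(r.get_state()["force"])
cv2.imwrite("pics/w3.png",cv2.resize(im,(800,600),interpolation=cv2.INTER_CUBIC))
E
```

```text
[-6.50155212 -0.24367659 12.4853932 ]
[-6.94872052 -0.77074568 13.0215521 ]
```

View pics/w3.png

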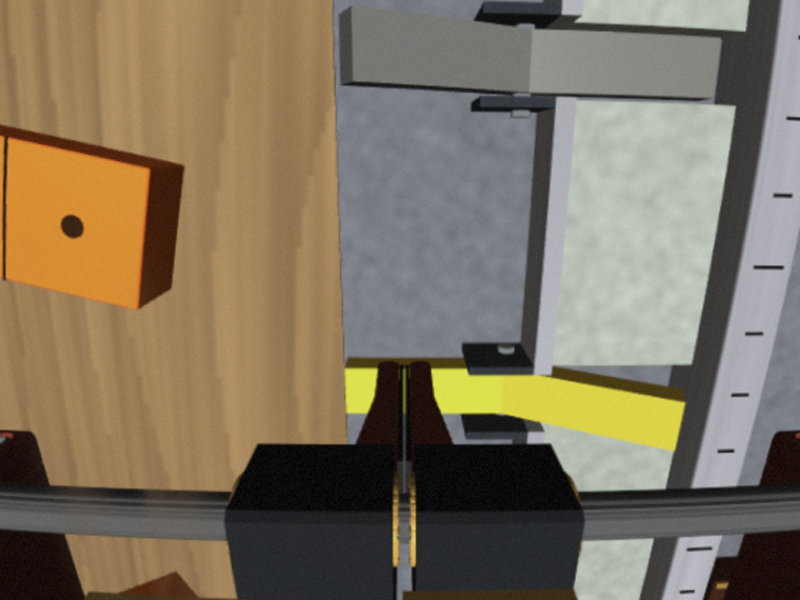

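The tail now lies level, from (345,385) to (500,385), and the toe is raised across the channel, with its tip at (680,425). Force is about 14 N. I hold for one more period, then release.

Call:
carry_out(commands=[[0,-0.1,0,0,0,0,0],[0,-0.1,0,0,0,0,0],[0,-0.1,0,0,0,0,0],[0,-0.1,0,0,0,0,0],[0,-0.1,0,0,0,0,0]])

```text
clock: 7.85
eef_pos: [516.1, 70.1, 28.7]
tcp_rot: [0.707, 0.027, -0.029, -0.706]
force: [-5.9, 0.5, 11.0]
opening: 0.4
```

Call:
carry_out(commands=[[0,-0.5,0,0,0,0,0],[0,-2,0,0,0,0,0],[0,-10,0,0,0,0,0],[0,-40,0,0,0,0,0],[0,-80,0,0,0,0,0]])

```text
clock: 8.48
eef_pos: [516.8, 70.1, 108.8]
tcp_rot: [-0.706, -0.027, 0.029, 0.707]
force: [1.5, -0.5, 0.6]
opening: 0.4
```

```bash
python3 - <<'E'
from h import *
plan(jig([0,-225,110]))
E
```

```text
clock 8.475 pos [516.8  70.1 108.8] jig [-75.6  60.3 108.8] F [ 1.48 -0.55  0.65] open 0.4
shift tool [  75.    -1.4 -285.5] turn [-0.0003  0.0022 -0.0016]
```

Call:
carry_out(commands=[[15,0,-57,0,0.002,0,0],[30,0,-114,0,0.002,0,0],[45,0,-171,0,0.002,0,0],[60,0,-228,0,0.002,0,0],[75,0,-286,0,0.002,0,0]])

```text
clock: 9.1
eef_pos: [615.3, -210.9, 108.9]
tcp_rot: [-0.707, -0.028, 0.027, 0.707]
force: [0.7, 0.5, -0.2]
opening: 0.7
```

```bash
python3 - <<'E'
from h import *
import pickle
plan(jig([0,-225,52]))
st=r.get_state();im=vision.camera("wrist");pickle.dump(st,open("w4.pkl","wb"))
cv2.imwrite("pics/w4.png",cv2.resize(im,(800,600),interpolation=cv2.INTER_CUBIC))
im=vision.camera("top")[120:245,180:380];cv2.imwrite("pics/t4.png",cv2.resize(im,None,fx=4,fy=4,interpolation=cv2.INTER_CUBIC))
E
```

```text
clock 9.1 pos [ 615.3 -210.9  108.9] jig [   1.  -227.5  108.9] F [ 0.69  0.54 -0.2 ] open 0.7
shift tool [-1.  56.9  2.5] turn [0.     0.0001 0.0009]
```

View pics/w4.png

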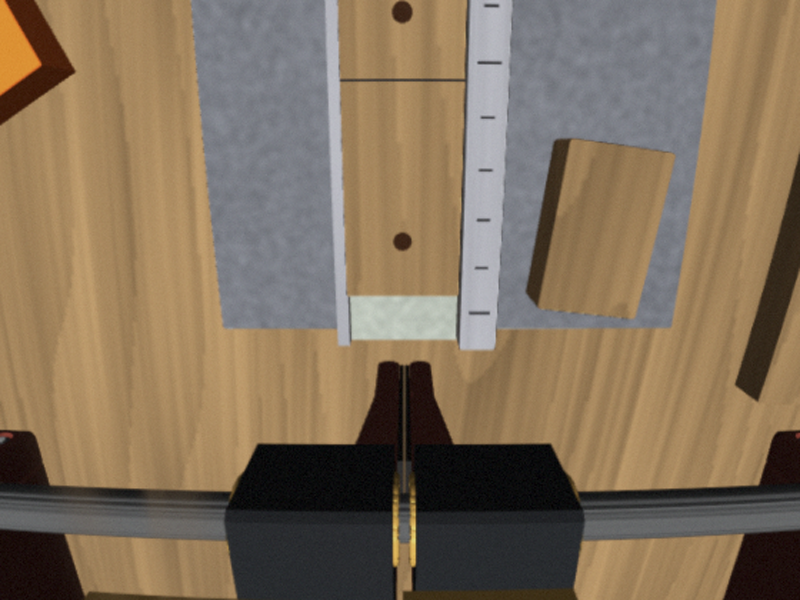

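View pics/t4.png

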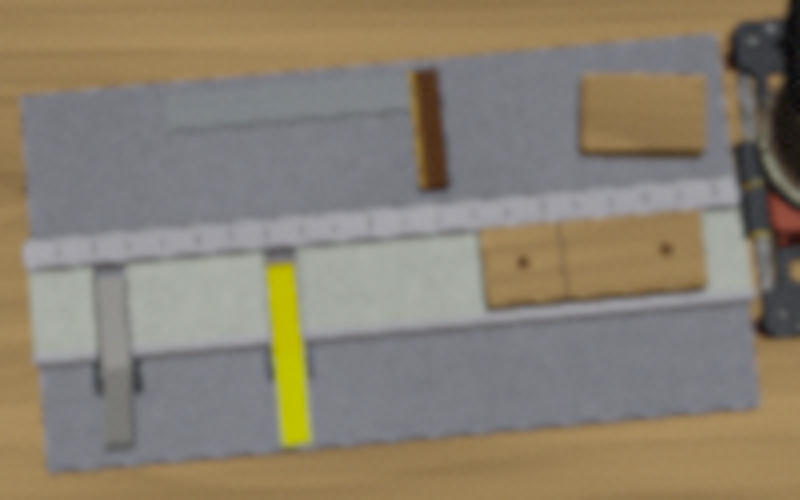

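Yellow is still up. In the wrist view the board's trailing edge is at row 295 and columns 347–460, centred on the fingers, which are at (405,365).

```bash
python3 - <<'E'
from h import *
import pickle
st=pickle.load(open("w4.pkl","rb"))
for uv,z in [((403,295),58),((347,296),58),((460,295),58),((350,340),30),((457,340),30)]:
    print(tojig(atz("wrist",np.array(uv)*.7,z,st)).round(1))
E
```

```text
[   1.1 -207.5   58. ]
[ -23.9 -208.    58. ]
[  26.5 -207.5   58. ]
[ -26.4 -240.2   30. ]
[  29.2 -240.2   30. ]
```

Call:
carry_out(commands=[[-1,15,0,0,0,0,0],[-1,30,0,0,0,0,0],[-1,45,0,0,0,0,0],[-1,57.5,0,0,0,0,0],[-1,57.5,0,0,0,0,0]])

```text
clock: 9.82
eef_pos: [612.9, -208.4, 49.3]
tcp_rot: [-0.706, -0.027, 0.028, 0.707]
force: [0.9, -0.2, -0.1]
opening: 0.2
```

```bash
python3 - <<'E'
from h import *
plan(jig([0,-204,51.5]))
im=vision.camera("wrist")
cv2.imwrite("pics/w5.png",cv2.resize(im,(800,600),interpolation=cv2.INTER_CUBIC))
E
```

```text
clock 9.825 pos [ 612.9 -208.4   49.3] jig [  -1.2 -224.8   49.3] F [ 0.85 -0.18 -0.07] open 0.2
shift tool [ 1.2 -2.1 20.8] turn [-0.0009  0.0009 -0.002 ]
```

View pics/w5.png

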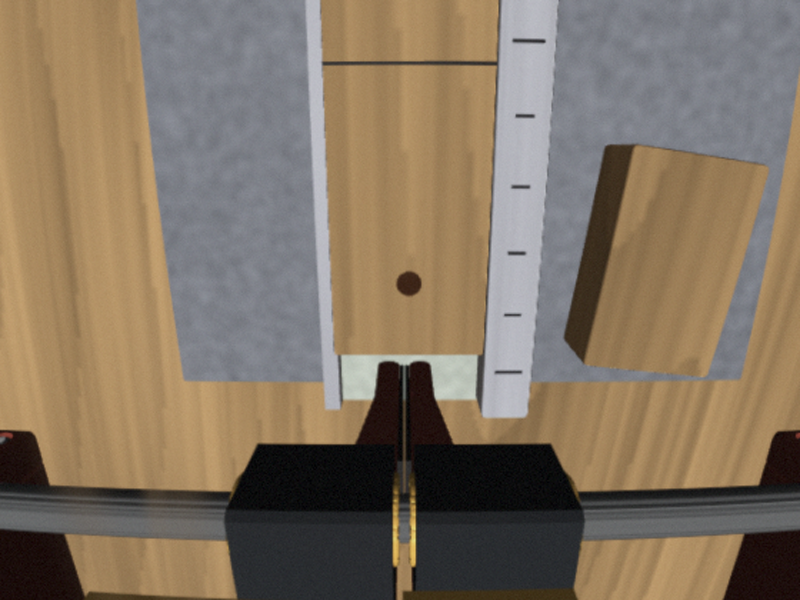

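The gap between the fingertips (row 365) and the board's end (row 355) is a few mm. Now I push, gently at first.

Call:
carry_out(commands=[[0.5,-1,3,0,0,0,0],[0.5,-1.5,7,0,0,0,0],[0.5,-1.5,11,0,0,0,0],[0.5,-1.5,16,0,0,0,0],[0.5,-1.5,22,0,0,0,0]])

```text
clock: 10.5
eef_pos: [612.5, -187.0, 52.4]
tcp_rot: [0.707, 0.027, -0.027, -0.706]
force: [-0.1, -1.0, 1.3]
opening: 0.5
```

```bash
python3 - <<'E'
from h import *
plan(jig([0,-100,51.5]))
im=vision.camera("wrist")
cv2.imwrite("pics/w6.png",cv2.resize(im,(800,600),interpolation=cv2.INTER_CUBIC))
E
```

```text
clock 10.5 pos [ 612.5 -187.    52.4] jig [ 1.000e-01 -2.034e+02  5.240e+01] F [-0.12 -0.96  1.3 ] open 0.5
shift tool [-1.000e-01  9.000e-01  1.034e+02] turn [ 0.0003 -0.0002  0.0004]
```

View pics/w6.png

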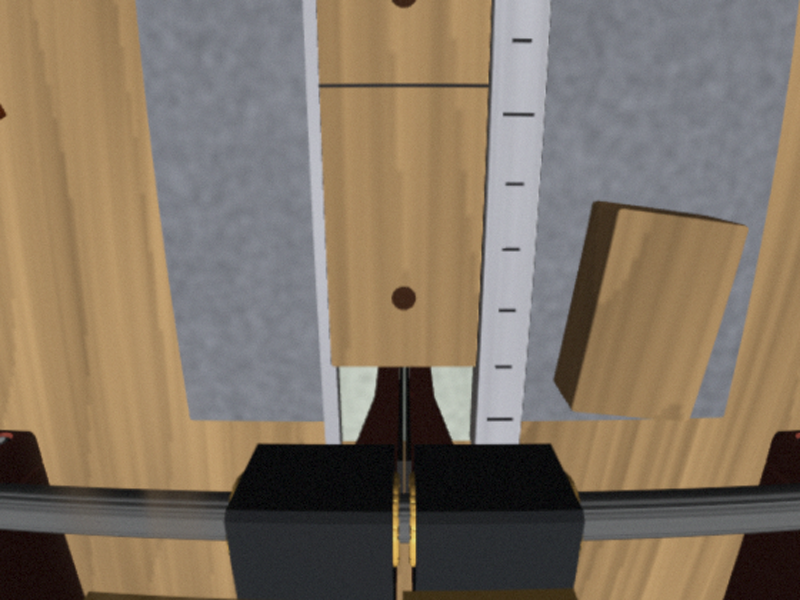

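The board is in contact with the fingers (trailing edge row 366) and moving, and it looks straight.

```bash
python3 - <<'E'
from h import *
st=r.get_state()
X=tojig(atz("wrist",np.array((403,366))*.7,58,st));print(X.round(1),"lead",X[1]+140, "to go",50-X[1]-140)
E
```

```text
[   0.2 -190.7   58. ] lead -50.67150157050111 to go 100.6715015705011
```

Call:
carry_out(commands=[[0,0,7,0,0,0,0],[0,0,14,0,0,0,0],[0,0,21,0,0,0,0],[0,0,28,0,0,0,0],[0,0,35,0,0,0,0]])

```text
clock: 11.18
eef_pos: [609.7, -151.7, 52.2]
tcp_rot: [-0.707, -0.027, 0.027, 0.707]
force: [-1.2, -1.1, 1.8]
opening: 0.5
```

Call:
carry_out(commands=[[0,0,7,0,0,0,0],[0,0,14,0,0,0,0],[0,0,21,0,0,0,0],[0,0,28,0,0,0,0],[0,0,35,0,0,0,0]])

```text
clock: 11.8
eef_pos: [607.0, -116.8, 52.2]
tcp_rot: [-0.707, -0.027, 0.027, 0.707]
force: [0.3, -1.3, 0.1]
opening: 0.4
```

```bash
python3 - <<'E'
from h import *
import pickle
plan(jig([0,-100,51.5]))
st=r.get_state();pickle.dump(st,open("w7.pkl","wb"))
im=vision.camera("wrist")
cv2.imwrite("pics/w7.png",cv2.resize(im,(800,600),interpolation=cv2.INTER_CUBIC))
im=vision.camera("top")[120:245,180:380];cv2.imwrite("pics/t7.png",cv2.resize(im,None,fx=4,fy=4,interpolation=cv2.INTER_CUBIC))
E
```

```text
clock 11.8 pos [ 607.  -116.8   52.2] jig [-1.00e-01 -1.33e+02  5.22e+01] F [ 0.28 -1.34  0.09] open 0.4
shift tool [ 0.1  0.7 33. ] turn [-0.      0.     -0.0001]
```

View pics/w7.png

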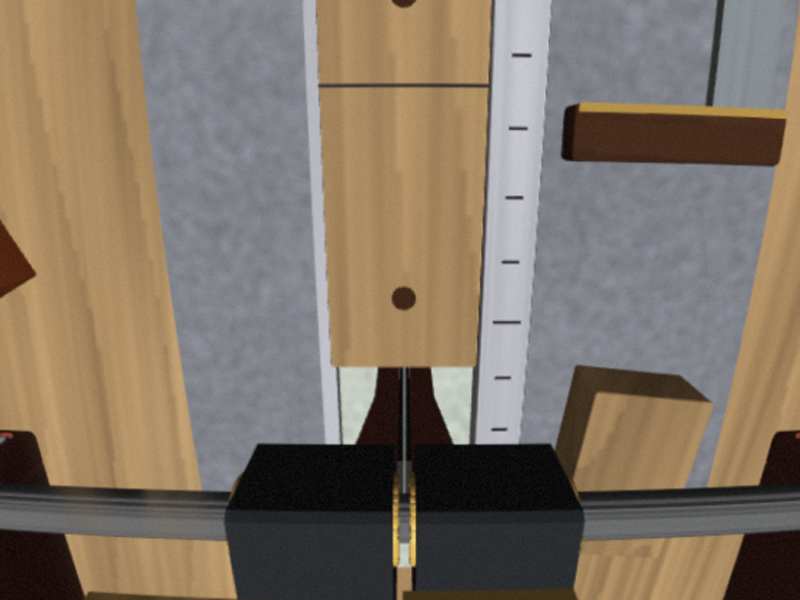

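View pics/t7.png

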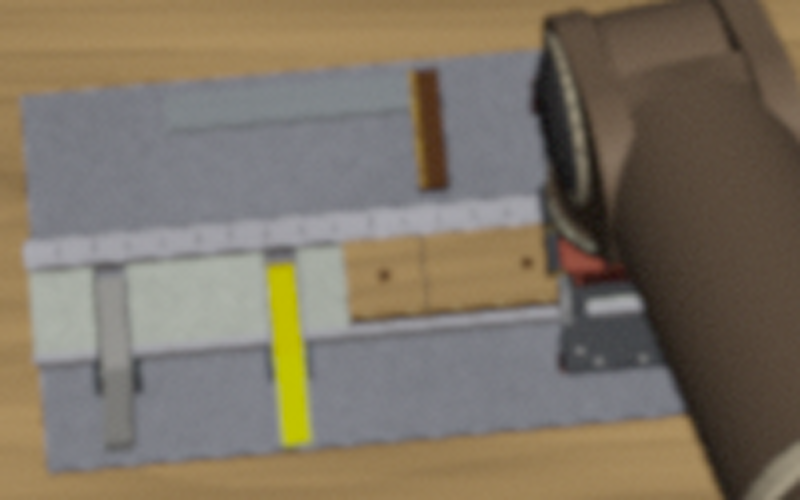

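About 30 mm to go. I advance another 20 mm, then creep.

Call:
carry_out(commands=[[0,0,5,0,0,0,0],[0,0,10,0,0,0,0],[0,0,14,0,0,0,0],[0,0,18,0,0,0,0],[0,0,21,0,0,0,0]])

```text
clock: 12.52
eef_pos: [605.4, -96.1, 52.2]
tcp_rot: [-0.707, -0.027, 0.027, 0.707]
force: [0.1, -0.9, 0.3]
opening: 0.8
```

Call:
carry_out(commands=[[0,0,1.2,0,0,0,0],[0,0,2.4,0,0,0,0],[0,0,3.6,0,0,0,0],[0,0,4.4,0,0,0,0],[0,0,5,0,0,0,0]])

```text
clock: 13.15
eef_pos: [605.0, -91.4, 52.3]
tcp_rot: [0.707, 0.027, -0.027, -0.707]
force: [-0.1, -0.5, -0.3]
opening: 0.4
```

Call:
carry_out(commands=[[0,0,0.5,0,0,0,0],[0,0,1,0,0,0,0],[0,0,1.5,0,0,0,0],[0,0,2,0,0,0,0],[0,0,2.5,0,0,0,0]])

```text
clock: 13.78
eef_pos: [604.8, -88.9, 52.2]
tcp_rot: [0.707, 0.027, -0.027, -0.707]
force: [0.6, -1.6, -1.2]
opening: 0.2
```

Call:
carry_out(commands=[[0,0,0.4,0,0,0,0],[0,0,0.8,0,0,0,0],[0,0,1.2,0,0,0,0],[0,0,1.6,0,0,0,0],[0,0,2,0,0,0,0]])

```text
clock: 14.4
eef_pos: [604.7, -86.9, 52.3]
tcp_rot: [0.707, 0.027, -0.027, -0.707]
force: [0.1, -1.2, -0.0]
opening: 0.2
```

Call:
carry_out(commands=[[0,0,0.3,0,0,0,0],[0,0,0.6,0,0,0,0],[0,0,0.9,0,0,0,0],[0,0,1.2,0,0,0,0],[0,0,1.5,0,0,0,0]])

```text
clock: 15.02
eef_pos: [604.6, -85.4, 52.2]
tcp_rot: [0.707, 0.027, -0.027, -0.707]
force: [1.0, -1.6, 0.6]
opening: 0.6
```

Call:
carry_out(commands=[[0,0,0.2,0,0,0,0],[0,0,0.4,0,0,0,0],[0,0,0.6,0,0,0,0],[0,0,0.8,0,0,0,0],[0,0,1,0,0,0,0]])

```text
clock: 15.65
eef_pos: [604.5, -84.5, 52.3]
tcp_rot: [0.707, 0.027, -0.027, -0.707]
force: [0.2, -0.9, -0.5]
opening: 0.5
```

```bash
python3 - <<'E'
from h import *
plan(jig([0,-100,51.5]))
im=vision.camera("top")[120:245,180:380];cv2.imwrite("pics/t8.png",cv2.resize(im,None,fx=4,fy=4,interpolation=cv2.INTER_CUBIC))
E
```

```text
clock 15.65 pos [604.5 -84.5  52.3] jig [  -0.  -100.6   52.3] F [ 0.19 -0.93 -0.46] open 0.5
shift tool [0.  0.8 0.6] turn [0.0001 0.     0.    ]
```

View pics/t8.png

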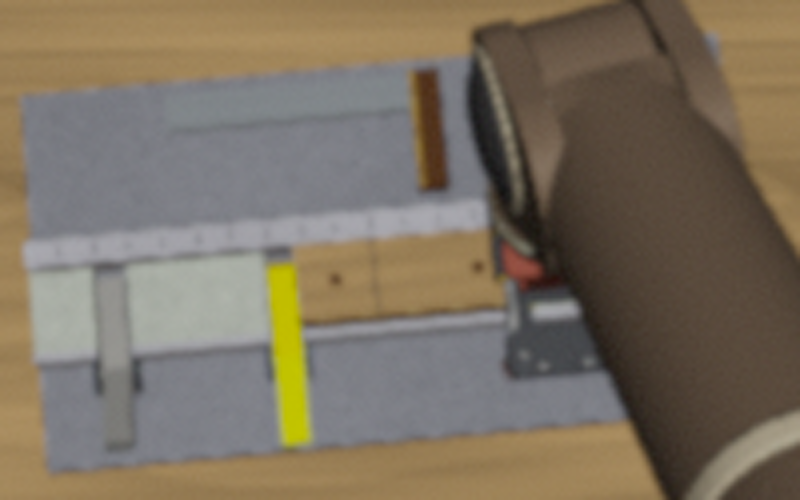

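The top view shows the board's leading end at about (297,245–320), almost touching the yellow toe. I keep creeping.

Call:
carry_out(commands=[[0,0,0.2,0,0,0,0],[0,0,0.4,0,0,0,0],[0,0,0.6,0,0,0,0],[0,0,0.8,0,0,0,0],[0,0,1,0,0,0,0]])

```text
clock: 16.32
eef_pos: [604.6, -84.3, 52.3]
tcp_rot: [0.707, 0.027, -0.027, -0.706]
force: [0.0, -4.7, -0.4]
opening: 0.3
```

Call:
carry_out(commands=[[0,0,0.2,0,0,0,0],[0,0,0.4,0,0,0,0],[0,0,0.6,0,0,0,0],[0,0,0.8,0,0,0,0],[0,0,1,0,0,0,0]])

```text
clock: 16.95
eef_pos: [604.6, -84.3, 52.4]
tcp_rot: [0.707, 0.027, -0.027, -0.706]
force: [1.8, -7.6, 0.4]
opening: 0.4
```

Call:
carry_out(commands=[[0,0,0.2,0,0,0,0],[0,0,0.2,0,0,0,0],[0,0,0.2,0,0,0,0],[0,0,0.2,0,0,0,0],[0,0,0.2,0,0,0,0]])

```text
clock: 17.58
eef_pos: [604.6, -84.2, 52.5]
tcp_rot: [0.707, 0.027, -0.027, -0.706]
force: [0.4, -8.1, 0.5]
opening: 0.4
```

Call:
carry_out(commands=[[0,0,0,0,0,0,0],[0,0,0,0,0,0,0],[0,0,0,0,0,0,0],[0,0,0,0,0,0,0],[0,0,0,0,0,0,0]])

```text
clock: 18.2
eef_pos: [604.6, -84.3, 52.4]
tcp_rot: [0.707, 0.027, -0.027, -0.706]
force: [2.2, -7.0, 0.4]
opening: 0.6
```

```bash
python3 - <<'E'
from h import *
for i in range(3):
    im=vision.camera("scene");print(r.get_state()["force"].round(1))
im=im[180:310,160:370];cv2.imwrite("pics/s9.png",cv2.resize(im,None,fx=3.8,fy=3.8,interpolation=cv2.INTER_CUBIC))
im=vision.camera("top")[120:245,180:380];cv2.imwrite("pics/t9.png",cv2.resize(im,None,fx=4,fy=4,interpolation=cv2.INTER_CUBIC))
E
```

```text
[ 0.7 -6.8  1.2]
[ 1.6 -7.3 -0.1]
[ 1.6 -6.9  1. ]
```

View pics/s9.png

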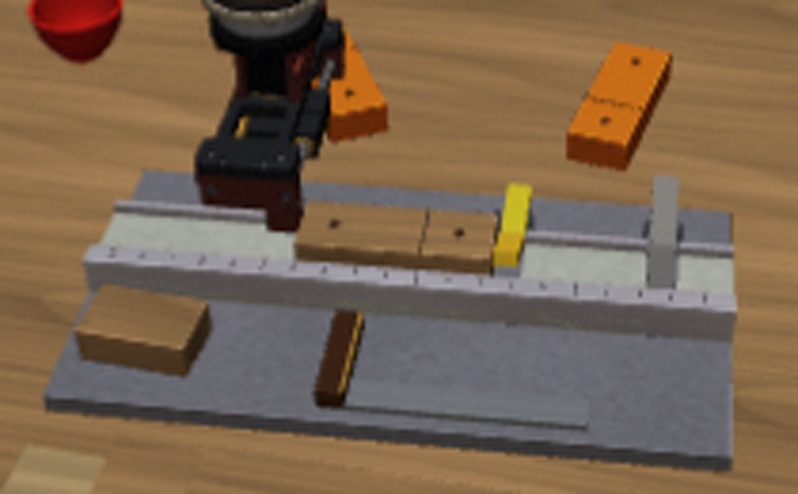

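View pics/t9.png

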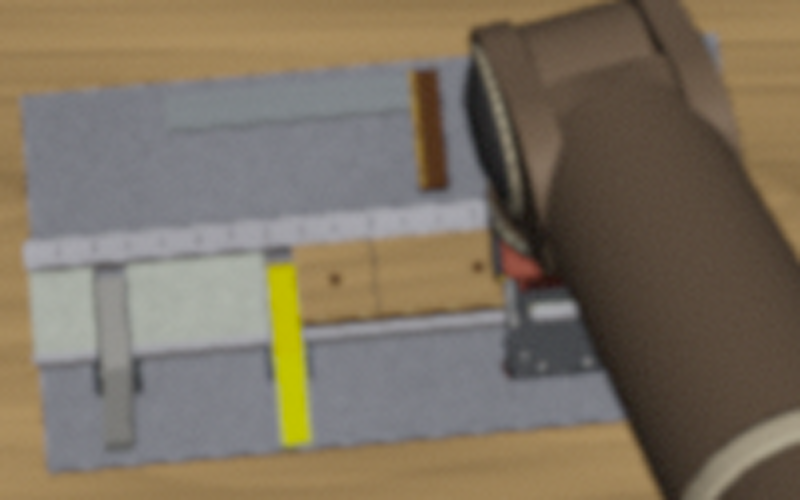

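The board's end is flush against the raised yellow stop (scene crop (497,245)), and the force has been steady at 7–8 N for over a second. I back off.

Call:
carry_out(commands=[[0,0,-0.5,0,0,0,0],[0,0,-2,0,0,0,0],[0,0,-10,0,0,0,0],[0,0,-25,0,0,0,0],[0,-40,-30,0,0,0,0]])

```text
clock: 19.02
eef_pos: [604.3, -113.8, 89.7]
tcp_rot: [-0.706, -0.025, 0.029, 0.707]
force: [0.1, 0.1, 0.4]
opening: 0.4
```

Call:
carry_out(commands=[[0,-50,0,0,0,0,0],[0,-90,-10,0,0,0,0],[0,-90,-20,0,0,0,0],[0,-90,-20,0,0,0,0],[0,-90,-20,0,0,0,0]])

```text
clock: 19.65
eef_pos: [607.3, -131.9, 180.7]
tcp_rot: [-0.706, -0.026, 0.028, 0.707]
force: [-0.1, -0.1, -0.6]
opening: 0.7
```

```bash
python3 - <<'E'
from h import *
import pickle
plan(jig([0,-100,51.5]))
st=r.get_state();im=vision.camera("wrist");pickle.dump(st,open("w10.pkl","wb"))
cv2.imwrite("pics/w10.png",cv2.resize(im,(800,600),interpolation=cv2.INTER_CUBIC))
im=vision.camera("scene")[180:310,160:370];cv2.imwrite("pics/s10.png",cv2.resize(im,None,fx=3.8,fy=3.8,interpolation=cv2.INTER_CUBIC))
E
```

```text
clock 19.65 pos [ 607.3 -131.9  180.7] jig [  -0.9 -148.1  180.7] F [-0.05 -0.14 -0.56] open 0.7
shift tool [  1.2 129.3  47.9] turn [-0.0011  0.     -0.0023]
```

View pics/w10.png

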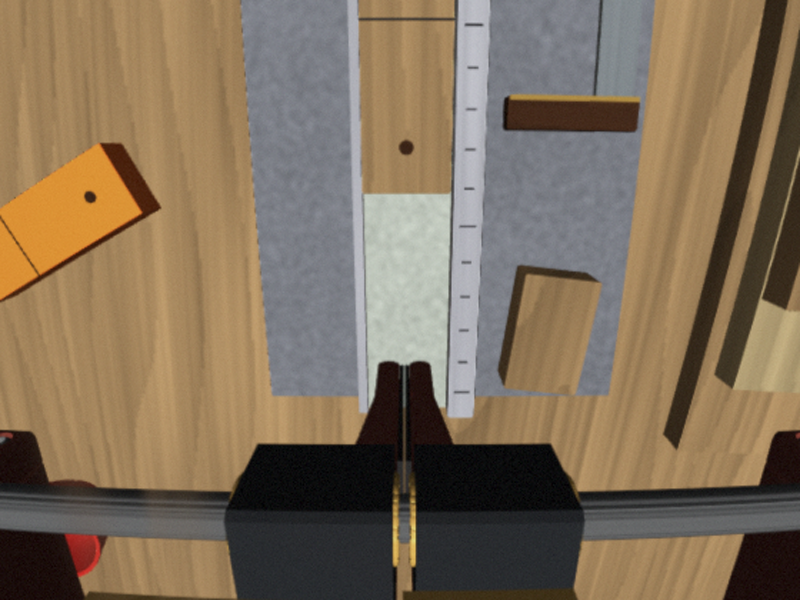

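View pics/s10.png

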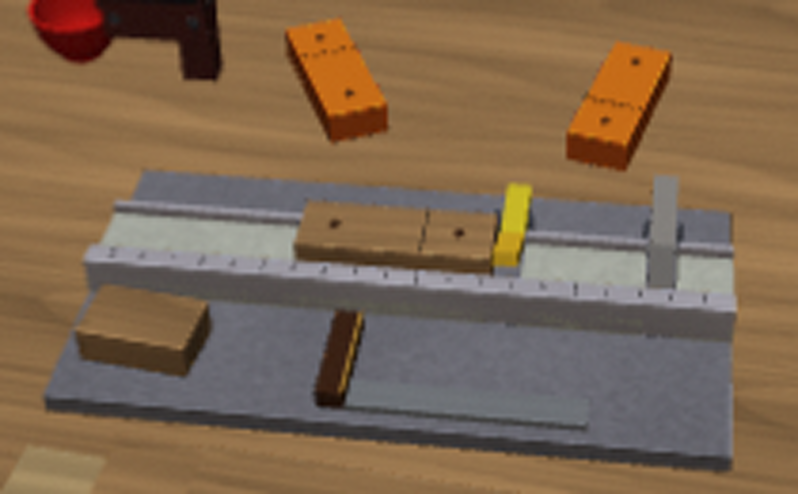

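```bash
python3 - <<'E'
from h import *
import pickle
st=pickle.load(open("w10.pkl","rb"))
print(tojig(atz("wrist",np.array((405,193))*.7,58,st)).round(1))
print(r.sign_off())
E
```

```text
[  0.  -89.6  58. ]
the job is handed in; nothing more can be done
None
```

The yellow stop is up, the board is home against it, and the job is handed in (robot clock at about 20 s of the 61 s allowed).

- **Yellow stop:** I pressed the tail fully down and held it for more than a second. The readings were about 11–13 N downward, or 12.5–15 N in total with the sideways drag, so slightly above the 12 N asked for but inside the 8–20 N range.
- **Board:** I slid it gently along the channel until it met the raised stop, then held a steady push of about 7–8 N for more than a second. After that I backed off and lifted clear.

**Last checks:**
- After release, the scene view shows the board flush against the yellow stop, with yellow up and grey down. The square and offcut look unmoved, and nothing else on the bench was touched.
- The wrist camera puts the board's trailing end at jig y of about -89.6 mm, where -90 is expected when home. That agrees within the roughly 2 mm calibration.
- The force readings after release are at noise level, so the arm is touching nothing.

No check failed. An early estimate of the board's leading end was about 13 mm off because I had misread the edge. I corrected it from the trailing edge before pushing.

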